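# Put a glued-up box in the screw press and wind it down

### The job

Take the pale finger-jointed box out of the carrying tray and lay it lengthwise on the bed of the green screw press, centred and square under the platen. Then wind the handwheel clockwise by its handle, a full turn and more, until the rubber-faced platen is clamped firmly down on the box, and let go. Leave the dark box in its pocket and do not disturb the glue bottle, the wax tin or the try square.

Things in the scene. Friction and masses are not known exactly. Their poses are not given: they have to be found in the camera images.
- pale_box: pale wooden finger-jointed box, closed and stiff, 250 (x) x 60 (y) x 40 (z) mm, about 0.3 kg. Origin at the centre of its underside, z up, x along its length; either end may go into the press first. It starts in one of the two tray pockets, its underside 8 mm above the bench.
- dark_box: dark wooden box of the same size in the other pocket of the tray; leave it there. Origin at the centre of its underside.
- tray: fixed grey plastic tray, 272 (x) x 192 (y) x 44 mm high, left or right of the press; origin under its centre; floor 8 mm. Two 256 x 66 mm pockets along x, centred at y = +-52 mm. The 10 mm long walls (y = +-14, +-90) are cut away to the floor over their middle 80 mm: only there can fingers reach down a box's sides. The boxes stand 44 mm apart.
- tote: fixed plywood tool tote with a round carrying bar, 200 x 180 mm, 102 mm high, on the other side of the press from the tray. Origin at the centre of its underside. Only an obstacle.
- press: green bench screw press, fixed; origin under its centre, on the bench. Bed 300 (x) x 250 (y) mm, top 50 mm high. Two 28 mm columns at x = 0, y = +-105 mm carry a crossbeam 60 mm deep (x = -30 to 30), 260 mm long, 158 to 194 mm above the bench, with a boss to 200 mm and column nuts to 206 mm. Open on its -x and +x sides; x points to the robot's left.
- bed_centre (a point): point on top of the bed under the screw, 50 mm above the bench; axes as the press's, y along the beam. Yellow lines on the bed show the outline of a centred box. The box goes in from the tray's side, length along x; platen, beam and wheel stop a gripper holding its middle from following it in, so its outer end, which stays 70 mm outside the platen, is held last.
- platen: grey platen; origin at the centre of its rubber underside. 110 (x) x 170 (y) x 20 mm, 8 mm of it springy rubber (about 30 N per mm), with an 8 mm high collar on top. It only goes up and down: 122 mm above the bench at wheel angle 0, 3.82 mm lower per radian (24 mm a turn). It starts 114 to 122 mm up and touches a 40 mm box on the bed at about 90 mm.
- wheel (a joint): handwheel angle in rad, growing clockwise seen from above (platen down); starts at 0 to 2.1, range ends at 11, touches a box on the bed at about 8.4. At angle q the handle is at (60 cos q, -60 sin q) mm in the axes of bed_centre. It takes about 7 N at the handle, stays where left, and stiffens by some 6 N per rad once the rubber bears on the box. A quarter turn past touching is firm.
- handle_mid (a point): middle of the wheel's revolving black handle, an upright cylinder 26 mm thick, 62 mm tall, spinning freely, standing on the rim on a 60 mm radius. The point is 36 mm above its foot, 38 mm above the top of the 18 mm rim (138 mm across outside) and 26 mm below its top; 307 mm above the bench at wheel angle 0 and 3.82 mm lower per radian.
- glue_bottle: yellow glue bottle with a red cap, standing, 54 mm across and 115 mm tall. Origin at the centre of its foot. Leave alone.
- wax_tin: blue wax tin with a pale metal top, standing, 64 mm across and 55 mm tall. Origin at the centre of its foot. Leave alone.
- try_square: try square lying on the bench before the press: dark wooden stock 22 (x) x 110 (y) x 15 mm high with the origin under its centre, and a 3 mm steel blade 30 mm wide reaching 150 mm from it along -x. Leave alone.

How it is judged:
On the way, in this order (a step that is already met when the one before it is completed fails the run):
1. the pale box is lifted out of the tray (height (world z) of pale_box above 0.055 m), for 0.1 s.
2. the pale box lies flat on the press bed, centred and square under the raised platen, not held (x of pale_box in the frame of bed_centre between -0.015 and 0.015 m and y of pale_box in the frame of bed_centre between -0.015 and 0.015 m and z of pale_box in the frame of bed_centre below 0.004 m and angle between the x axis of pale_box and the x axis of bed_centre, either way round below 0.15 rad and contact force between pale_box and the fingers below 0.2 N and contact force between platen and pale_box below 0.5 N), for 0.2 s.
3. the handwheel is wound down until the platen bears on the box (contact force between platen and pale_box above 20 N), for 0.2 s.
At the end, for the whole second after the job is handed in: The pale box lies flat on the bed, its centre within 15 mm of the bed's centre along and across and its length within 0.15 rad of the press's depth direction, pressed by the platen with more than 20 N, wheel and box at rest (contact force between platen and pale_box above 20 N and x of pale_box in the frame of bed_centre between -0.015 and 0.015 m and y of pale_box in the frame of bed_centre between -0.015 and 0.015 m and angle between pale_box's own z axis and vertical below 0.06 rad and angle between the x axis of pale_box and the x axis of bed_centre, either way round below 0.15 rad and linear speed of pale_box below 0.02 m/s and velocity of joint wheel between -0.1 and 0.1 rad/s); the robot touches nothing.
It fails at once if the dark box is moved more than 25 mm (distance of dark_box from where it was at the start of the episode above 0.025 m).
It fails at once if the glue bottle is moved more than 40 mm or knocked over (distance of glue_bottle from where it was at the start of the episode above 0.04 m or angle between glue_bottle's own z axis and vertical above 0.5 rad).
It fails at once if the wax tin is moved more than 40 mm or knocked over (distance of wax_tin from where it was at the start of the episode above 0.04 m or angle between wax_tin's own z axis and vertical above 0.5 rad).
It fails at once if the try square is moved more than 40 mm (distance of try_square from where it was at the start of the episode above 0.04 m).
It also fails if it takes over 72 s, if anything falls off the work surface, if the arm or the gripper's body presses on something with over 40 N, if the wrist force passes 120 N, or if a joint passes its speed limit or range.

### The arm

A 6-joint arm with a two-finger parallel gripper is mounted at the origin on the work surface. World frame = base frame: x ahead of the robot, y to its left, z up, the work surface at z = 0. Lengths are in m, angles in rad, forces in N, time in s.
With the tool pointing down it reaches from about 0.4 to 0.825 m from the base axis. Payload 7 kg.
Tool frame: the origin (TCP) lies at the very end of the fingers, on their centre line; the grasp point (between the pads) lies robot.grip_depth behind it (robot.grip_depth is the distance from the TCP to the grasp point, in m); z points along the fingers, x is the direction in which the jaws open and shut, and the axes are right-handed (so a half turn about z gives the same grasp; the last joint's range is limited). The gripper opens to 88 mm and grips with 3 to 60 N. Pads are 19 mm wide; open, the fingers measure 130 mm over their backs; the gripper's body (78 mm by 193 mm) begins 47 mm behind the grasp point.
Start: joints at [1.465, 0.359, 0.012, 0, -1.224, -0.288], TCP at [0.259, 0.623, 0.187] pointing down, gripper open.
Joint ranges: [-3.07, 3.07], [-1.43, 2.12], [-1.02, 1.25], [-3.03, 1.67], [-3.05, -0], [-3.03, 3.03]. Speed limits (rad/s): [2.39, 2.39, 3.01, 3.14, 3.14, 3.14].

### API

Orientations are given as a unit quaternion [x, y, z, w].
In Python, from station import robot gives the robot as it stands.
- The arm moves only by the shell command python3 -m crank 'ROWS' [OPENING]. ROWS is JSON, a list of rows, each an object with "dp": the shift along the tool's x, y, z in units of 25 mm (1.0 is 25 mm), a list of three; "twist": the turn about the tool's z in rad. A call has 1 to 20 rows; each row is the pose to reach, as a shift and turn from the pose measured when the call began, along the tool's axes at that moment; what a row does not reach only later rows make up. A row lasts 1/12 s, in which the tool goes at most 41.7 mm and 7.16 degrees, less where a joint would pass 70% of its speed; a pose out of reach is approached as far as the arm can. A call with a gripper value outside its range is refused whole. OPENING is the finger opening in mm, from 0 to 87.6, set as the call begins (- or left out, the last holds). The fingers move at their own pace and stop on an object; the grip force is fixed at half the most. Time passes only in rows, so rows that repeat a pose let the fingers close. It gives the time, the measured TCP pose, the force and the opening at its end, in the units of the state.
- robot.get_state(): the state, without advancing time (a new reading comes with each control period).
- robot.get_image(name): name is "scene" or "top"; returns a dict with "image" (420x560x3 uint8, red, green, blue), "z_map" (420x560 float32, m along the optical axis (not along the pixel's ray), 0 where there is no reading), "vertical_fov" (degrees; the focal length in pixels is half the picture's height over the tangent of half this angle, whatever the lens; pixels are square), "cx", "cy" (the principal point, pixels), "pose" (4x4, takes a point from camera to world coordinates). Camera axes: x right, y down, z forward; pixel columns grow to the right and rows downward; lengths in m; the calibration is good to about 2 mm. A picture is of the moment at which its call begins.
- robot.finish_job(): hands the job in, once; it reports no verdict.
The state is a dict: "clock": time; "qpos": joint angles; "qd": joint speeds; "joint_efforts": joint torques, N m; "position": TCP position; "tcp_rot": TCP orientation; "force": force on the tool from outside, world axes, zero at the start; "moment": the same for the moment, N m; "opening": finger opening in m.
Only numpy, scipy, OpenCV 4.12 (cv2) and the standard library are available. Lean on these libraries where they do the work, as an engineer would, in place of code of your own. Each camera call takes 0.05 s, during which the arm holds its last target. There are 200 camera calls.

## Working session

There is one attempt and no reset: what is moved stays moved. The work goes in short steps, Python scripts to look and compute and a shell command to move; the robot and the scene stay as the last step left them, time stands still between calls to the robot, and variables do not carry over. Pictures are saved under pics/ and viewed, about 8 in all and at most 12, crops included, and the job is handed in when it is done.

```bash
mkdir -p pics; ls
python3 - <<'E'
from station import robot
import cv2,numpy as np
s=robot.get_state(); print(s, robot.grip_depth)
for n in ("scene","top"):
    im=robot.get_image(n); np.savez(f"{n}0.npz",**{k:im[k] for k in im})
    cv2.imwrite(f"pics/{n}0.png",im["image"][:,:,::-1]); print(n,im["vertical_fov"],im["cx"],im["cy"],np.round(im["pose"],3).tolist())
E
```

```text
pics
{'clock': 0.0, 'qpos': array([ 1.46507363e+00,  3.59372907e-01,  1.10914224e-02, -3.50766618e-04,
       -1.22409349e+00, -2.88116926e-01]), 'qd': array([-0.00132119,  0.00044928,  0.00018773, -0.00132897, -0.00315228,
       -0.00098076]), 'joint_efforts': array([-1.16601212e-03, -5.82713556e+01,  2.93051666e+01,  6.99746400e+00,
        6.97832205e-03, -1.57311024e-04]), 'position': array([0.25883142, 0.6228231 , 0.18634583]), 'tcp_rot': array([-5.55046120e-01,  8.31819184e-01, -5.01148023e-04, -6.31723804e-04]), 'force': array([ 0.21345857, -0.22229848, -0.55152071]), 'moment': array([ 0.03265612,  0.03772436, -0.05879909]), 'opening': 0.08759652044543288} 0.0188
scene 49.11253560873712 281.8848986597535 225.22850401586825 [[0.594, 0.661, -0.458, 1.122], [0.804, -0.493, 0.332, -0.451], [-0.006, -0.565, -0.825, 1.365], [0.0, 0.0, 0.0, 1.0]]
top 54.23983041031898 282.1783687916547 214.52627061958026 [[0.017, -0.986, 0.164, 0.284], [-1.0, -0.02, -0.018, 0.016], [0.021, -0.164, -0.986, 1.397], [0.0, 0.0, 0.0, 1.0]]
```

View pics/scene0.png

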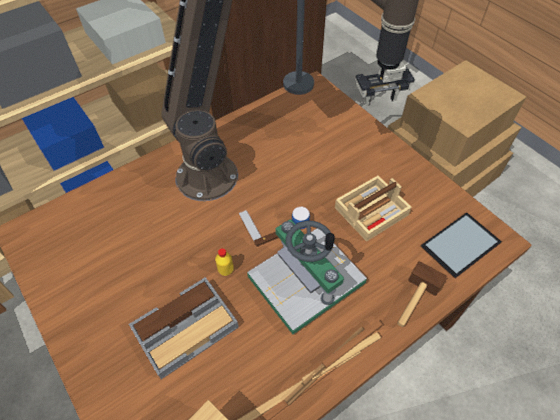

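View pics/top0.png

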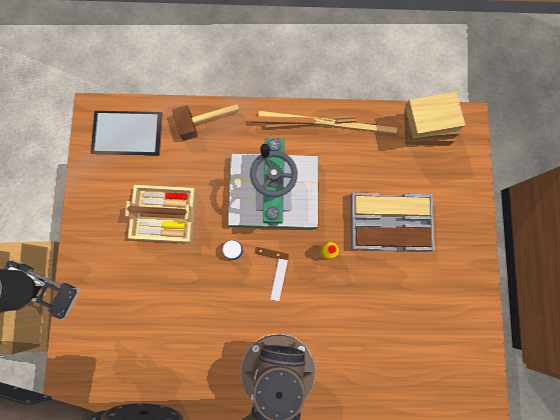

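The scene view shows the tray at (185,325) with the pale box in the pocket farther from the robot, and the press at (305,265). In the top view the press is at (273,185), the handle at (265,150), the pale box at (393,206), the dark box at (393,237), the bottle at (330,250), the tin at (232,250) and the square at (275,270).

```bash
cat > h.py <<'E'
import numpy as np,cv2
from station import robot
def grab(n,png=None):
    im=robot.get_image(n)
    if png: cv2.imwrite(png,im["image"][:,:,::-1])
    return im
def K(im): return (im["image"].shape[0]/2)/np.tan(np.radians(float(im["vertical_fov"]))/2)
def cloud(im):
    z=im["z_map"]; f=K(im); v,u=np.indices(z.shape)
    c=np.stack([(u-im["cx"])/f*z,(v-im["cy"])/f*z,z],-1); P=im["pose"]
    w=c@P[:3,:3].T+P[:3,3]; w[z==0]=np.nan; return w
def plane(im,u,v,h):
    f=K(im);P=im["pose"]; d=P[:3,:3]@np.array([(u-im["cx"])/f,(v-im["cy"])/f,1]); o=P[:3,3]
    return o+d*(h-o[2])/d[2]
def rect(p):
    (c,s,a)=cv2.minAreaRect((p[:,:2]*1000).astype(np.float32)); return np.round(c,1),np.round(s,1),round(a,1)
def hsv(im): return cv2.cvtColor(im["image"],cv2.COLOR_RGB2HSV)
E
python3 - <<'E'
from h import *
for n in("top","scene"):
    im=dict(np.load(n+"0.npz")); w=cloud(im); H=hsv(im); h,s,v=[H[...,i].astype(int) for i in range(3)]
    X,Y,Z=w[...,0],w[...,1],w[...,2]
    def big(m):
        m=cv2.morphologyEx(m.astype(np.uint8),cv2.MORPH_OPEN,np.ones((2,2)))
        k,l,st,_=cv2.connectedComponentsWithStats(m); return l==1+np.argmax(st[1:,4])
    ws=(X>.3)&(X<.95)&(Y>-.7)&(Y<.5)
    tray=ws&(Y<-.2)&(Y>-.6)
    pale=big(tray&(h>10)&(h<28)&(v>170)&(s>40)&(Z>.03)&(Z<.065))
    print(n,"pale",rect(w[pale]),np.nanmedian(Z[pale]))
    t=tray&(Z>.025)&(Z<.065)&(X>.4)&(X<.75); print("tray",rect(w[big(cv2.dilate(t.astype(np.uint8),np.ones((3,3)))>0)&t]))
    bed=ws&(Z>.035)&(Z<.065)&(abs(Y)<.25)&(s<60); b=big(bed); print("bed",rect(w[b]),np.nanmedian(Z[b]))
    g=ws&(abs(Y)<.3)&(h>60)&(h<90)&(s>80)&(Z>.15)&(Z<.22); print("beam",rect(w[g]),np.nanmedian(Z[g]))
    wh=ws&(abs(Y)<.3)&(Z>.23)&(Z<.29); print("rim",rect(w[wh]),np.nanmedian(Z[wh]),wh.sum())
    hd=ws&(abs(Y)<.3)&(Z>.30); print("handle",rect(w[hd]),np.nanmedian(w[hd],0),np.nanmax(Z[hd]),hd.sum())
    bt=ws&(Z>.02)&(((h<8)|(h>172)|((h>22)&(h<32)))&(s>180)&(v>120)&(Y<-.05)&(Y>-.3)&(X<.6));print("bottle",rect(w[big(bt)]),np.nanmax(Z[bt]))
    tn=ws&(Z>.03)&(Z<.07)&(X<.5)&(Y>.03)&(Y<.2);print("tin",rect(w[big(tn)]))
    to=ws&(Y>.2)&(Z>.04)&(Z<.15);print("tote",rect(w[big(to)]))
E
```

```text
top pale (array([ 555.2, -384.9]), array([250.8,  50.4]), 83.6) 0.04813808681847065
tray (array([ 496.2, -381. ]), array([275., 191.]), 89.8)
bed (array([543.8,  -5.8]), array([272.1, 261.1]), 69.0) 0.04982522668516676
beam (array([591.8,  23. ]), array([ 57.6, 257.6]), 89.7) 0.19374256544850943
rim (array([591.8,  22.2]), array([135.2, 132.6]), 88.7) 0.2628113741801066 1076
handle (array([645.1,  46.9]), array([23.2, 22.4]), 1.2) [0.6425446  0.04658517 0.32458585] 0.33395843071652864 85
bottle (array([ 392.8, -172.5]), array([36.5, 62.6]), 35.9) 0.1195187296761917
tin (array([480.9,  98.2]), array([141.1,  29. ]), 87.7)
tote (array([510.3, 406.5]), array([230.1, 186.4]), 88.1)
scene pale (array([nan, nan]), array([0., 0.]), 0.0) 0.04697687110325033
tray (array([ 497.6, -376.4]), array([272.9, 194.9]), 89.9)
bed (array([605.5,  36.5]), array([340.3, 215.3]), 81.3) 0.049192371576910476
beam (array([596.1,  25. ]), array([ 63.5, 259.3]), 89.3) 0.19219943628953007
rim (array([594.6,  21.7]), array([130.4, 134.6]), 54.6) 0.26207968204700605 976
handle (array([650.4,  48.5]), array([23.8, 21.5]), 21.6) [0.65315155 0.0461788  0.3211808 ] 0.33241181134504694 94
bottle (array([ 387.3, -157.1]), array([38.8, 74.7]), 58.0) 0.11846083261411122
tin (array([437., 110.]), array([ 50.1, 241.1]), 39.8)
tote (array([513.7, 429.8]), array([273.7, 177.2]), 87.8)
```

Run:
```python
import cv2
a=cv2.imread("pics/top0.png")[120:320,190:450]; cv2.imwrite("pics/crop1.png",cv2.resize(a,None,fx=3,fy=3,interpolation=cv2.INTER_CUBIC))
```

```text
(no output)
```

View pics/crop1.png

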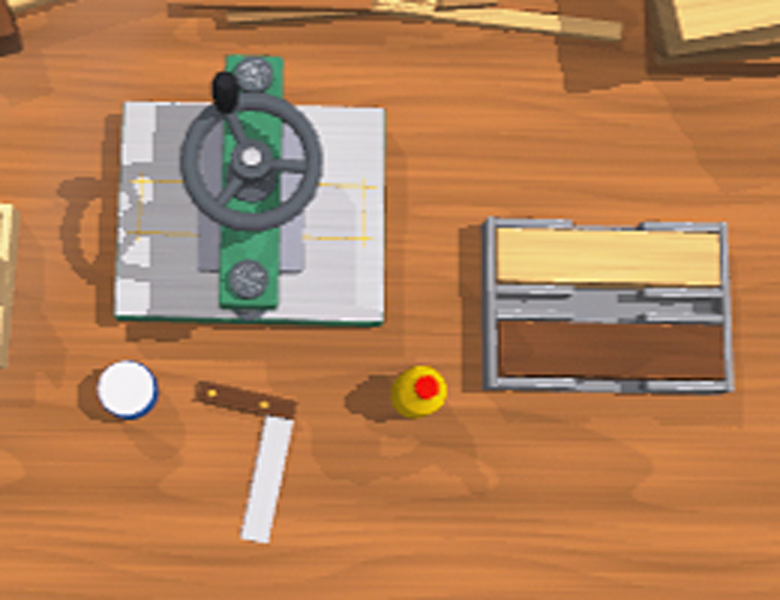

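The crop shows the press square to the world, with the yellow outline spanning crop pixels (140,180)-(370,240). The pale box is in the far pocket (crop 500-720, 230-285). The numbers give press centre ≈(0.592,0.022), wheel angle ≈1.15 rad and tray centre ≈(0.497,-0.379). I'll go around on the robot's side, at height.

```bash
python3 -m crank '[{"dp":[0,0,-2],"twist":0},{"dp":[0,0,-4.5],"twist":0},{"dp":[0,0,-4.5],"twist":0},{"dp":[15,-13.2,-4.5],"twist":1.176},{"dp":[15,-13.2,-4.5],"twist":1.176},{"dp":[15,-13.2,-4.5],"twist":1.176},{"dp":[15,-13.2,-4.5],"twist":1.176},{"dp":[15,-13.2,-4.5],"twist":1.176},{"dp":[15,-13.2,-4.5],"twist":1.176},{"dp":[15,-13.2,-4.5],"twist":1.176},{"dp":[15,-13.2,-4.5],"twist":1.176},{"dp":[15,-13.2,-4.5],"twist":1.176},{"dp":[15,-13.2,-4.5],"twist":1.176},{"dp":[15,-13.2,-4.5],"twist":1.176},{"dp":[15,-13.2,-4.5],"twist":1.176},{"dp":[15,-13.2,-4.5],"twist":1.176},{"dp":[15,-13.2,-4.5],"twist":1.176},{"dp":[15,-13.2,-4.5],"twist":1.176},{"dp":[15,-13.2,-4.5],"twist":1.176}]' 76
python3 - <<'E'
from h import *
for n in("top","scene"):
    im=dict(np.load(n+"0.npz")); w=cloud(im); H=hsv(im); h,s,v=[H[...,i].astype(int) for i in range(3)]
    X,Y,Z=w[...,0],w[...,1],w[...,2]
    t=(Y<-.2)&(Y>-.6)&(X>.515)&(X<.6)&(h>10)&(h<28)&(v>170)&(s>40)&(Z>.035)&(Z<.06)
    print(n,"pale",rect(w[t]),t.sum())
    y=(h>18)&(h<32)&(s>60)&(v>150)&(Z>.04)&(Z<.06)&(abs(Y)<.2)&(X>.48)&(X<.75)
    vv,uu=np.nonzero(y); p=np.array([plane(im,a,b,.05) for a,b in zip(uu,vv)]); print("yellow",rect(p),len(p),np.round(p.min(0),3),np.round(p.max(0),3))
    rim=(abs(Y)<.15)&(X>.45)&(X<.75)&(Z>.255)&(Z<.275)
    p=w[rim]; A=np.c_[2*p[:,:2],np.ones(len(p))]; c=np.linalg.lstsq(A,(p[:,:2]**2).sum(1),rcond=None)[0]; print("rim",c[:2])
    hd=(abs(Y)<.15)&(X>.5)&(X<.75)&(Z>.326); print("handletop",rect(w[hd]),np.median(Z[hd]),hd.sum())
E
```

```text
clock: 1.68
position: [0.4195, 0.1508, 0.2993]
tcp_rot: [-0.001, 1.0, -0.001, -0.0]
force: [-0.5, -0.0, -0.0]
opening: 0.0758
top pale (array([ 549.4, -386.4]), array([ 68.9, 264.7]), 2.8) 1281
yellow (array([633.9,  16.6]), array([287.2, 153.9]), 89.7) 134 [ 0.556 -0.127  0.05 ] [0.71  0.161 0.05 ]
rim [0.59082247 0.0216976 ]
handletop (array([646.8,  48. ]), array([14.7, 19.4]), 73.2) 0.32792241837311786 34
scene pale (array([ 548.9, -374.3]), array([ 64.9, 251.6]), 0.3) 1606
yellow (array([593.2,  25.2]), array([274.9,  69.1]), 89.1) 66 [ 0.557 -0.112  0.05 ] [0.63  0.162 0.05 ]
rim [0.59527351 0.02116145]
handletop (array([649.4,  49.5]), array([16.4, 15.8]), 10.6) 0.3282273876224586 23
```

```bash
python3 -m crank '[{"dp":[-5.18,-21.2,0],"twist":0},{"dp":[-5.18,-21.2,0],"twist":0},{"dp":[-5.18,-21.2,0],"twist":0},{"dp":[-5.18,-21.2,0],"twist":0},{"dp":[-5.18,-21.2,0],"twist":0},{"dp":[-5.18,-21.2,0],"twist":0},{"dp":[-5.18,-21.2,0],"twist":0},{"dp":[-5.18,-21.2,0],"twist":0},{"dp":[-5.18,-21.2,0],"twist":0},{"dp":[-5.18,-21.2,0],"twist":0},{"dp":[-5.18,-21.2,0],"twist":0},{"dp":[-5.18,-21.2,0],"twist":0},{"dp":[-5.18,-21.2,0],"twist":0},{"dp":[-5.18,-21.2,0],"twist":0},{"dp":[-5.18,-21.2,1.5],"twist":0},{"dp":[-5.18,-21.2,3],"twist":0},{"dp":[-5.18,-21.2,4.5],"twist":0},{"dp":[-5.18,-21.2,6],"twist":0},{"dp":[-5.18,-21.2,7.5],"twist":0},{"dp":[-5.18,-21.2,8],"twist":0}]'
python3 - <<'E'
from h import *
im=grab("scene"); cv2.imwrite("pics/s2.png",cv2.resize(im["image"][220:400,60:300,::-1],None,fx=3,fy=3))
E
```

```text
clock: 3.35
position: [0.5476, -0.3759, 0.0934]
tcp_rot: [-0.002, 1.0, 0.001, -0.004]
force: [-0.3, 0.8, -2.0]
opening: 0.0759
```

View pics/s2.png

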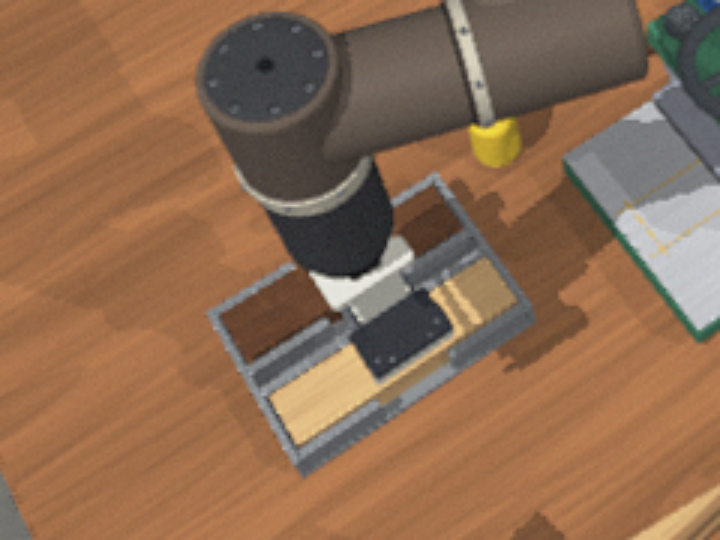

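The fingers straddle the pale box at mid-length (crop 400,330). The black flange and brown wrist look wide, so I'll measure them against the wheel while descending.

```bash
python3 -m crank '[{"dp":[0,-0.12,1],"twist":0},{"dp":[0,-0.12,2],"twist":0},{"dp":[0,-0.12,3],"twist":0},{"dp":[0,-0.12,3.2],"twist":0},{"dp":[0,-0.12,3.2],"twist":0}]'
python3 - <<'E'
from h import *
p0=robot.get_state()["position"]
for n in("scene","top"):
    w=cloud(grab(n)); d=w-p0
    m=(abs(d[...,0])<.25)&(abs(d[...,1])<.12)
    for a in np.arange(.04,.42,.02):
        k=m&(d[...,2]>a)&(d[...,2]<a+.02)
        if k.sum()>3: print(n,round(a,2),k.sum(),np.round(d[k][:,:2].min(0),3),np.round(d[k][:,:2].max(0),3))
E
```

```text
clock: 3.82
position: [0.547, -0.3783, 0.0131]
tcp_rot: [-0.002, 1.0, 0.002, -0.006]
force: [0.2, 0.1, 0.1]
opening: 0.0765
scene 0.04 43 [-0.128 -0.119] [0.031 0.118]
scene 0.1 42 [ 0.023 -0.039] [0.091 0.036]
scene 0.12 338 [ 0.02  -0.117] [0.25  0.038]
scene 0.14 496 [ 0.033 -0.104] [0.248 0.039]
scene 0.16 51 [ 0.048 -0.022] [0.054 0.022]
scene 0.18 82 [ 0.014 -0.039] [0.054 0.037]
scene 0.2 240 [ 0.014 -0.039] [0.054 0.038]
scene 0.22 49 [ 0.016 -0.043] [0.049 0.043]
scene 0.24 114 [ 0.009 -0.046] [0.049 0.044]
scene 0.26 113 [ 0.006 -0.046] [0.05  0.042]
scene 0.28 135 [ 0.006 -0.046] [0.051 0.043]
scene 0.3 134 [ 0.004 -0.047] [0.052 0.042]
scene 0.32 135 [ 0.009 -0.047] [0.052 0.043]
scene 0.34 64 [ 0.023 -0.044] [0.054 0.036]
scene 0.36 188 [-0.006 -0.053] [0.057 0.033]
scene 0.38 137 [ 0.007 -0.049] [0.093 0.115]
scene 0.4 286 [ 0.006 -0.049] [0.097 0.119]
top 0.04 95 [-0.133 -0.119] [0.25  0.046]
top 0.06 42 [ 0.04  -0.117] [0.248 0.005]
top 0.08 34 [ 0.043 -0.119] [0.25  0.007]
top 0.1 88 [-0.087 -0.12 ] [0.249 0.035]
top 0.12 426 [-0.094 -0.12 ] [0.25  0.036]
top 0.14 438 [-0.094 -0.115] [0.249 0.036]
top 0.16 6 [-0.015  0.016] [-0.008  0.018]
top 0.18 7 [-0.011  0.032] [0.041 0.034]
top 0.2 39 [-0.032  0.01 ] [0.042 0.035]
top 0.22 17 [-0.043 -0.011] [0.021 0.041]
top 0.24 78 [-0.043 -0.016] [0.024 0.042]
top 0.26 80 [-0.043 -0.021] [0.019 0.042]
top 0.28 82 [-0.043 -0.022] [0.013 0.042]
top 0.3 73 [-0.043 -0.025] [0.009 0.042]
top 0.32 75 [-0.042 -0.017] [-0.001  0.042]
top 0.34 38 [-0.043  0.004] [-0.009  0.042]
top 0.36 95 [-0.048 -0.043] [-0.015  0.042]
top 0.38 61 [-0.044 -0.026] [-0.022  0.036]
top 0.4 96 [-0.044 -0.018] [-0.003  0.119]
```

```bash
python3 -m crank '[{"dp":[0,0,0],"twist":0},{"dp":[0,0,0],"twist":0},{"dp":[0,0,0],"twist":0},{"dp":[0,0,0],"twist":0},{"dp":[0,0,0],"twist":0},{"dp":[0,0,0],"twist":0},{"dp":[0,0,-0.5],"twist":0},{"dp":[0,0,-1],"twist":0},{"dp":[0,0,-1.5],"twist":0},{"dp":[0,0,-2],"twist":0},{"dp":[0,0,-2.5],"twist":0},{"dp":[0,0,-3],"twist":0},{"dp":[0,0,-3.5],"twist":0},{"dp":[0,0,-3.8],"twist":0},{"dp":[0,0,-3.8],"twist":0}]' 40
```

```text
clock: 5.17
position: [0.5504, -0.38, 0.1132]
tcp_rot: [-0.002, 1.0, -0.0, -0.002]
force: [-0.4, -0.5, -0.1]
opening: 0.0398
```

Run:
```python
from h import *
im=grab("scene"); t=grab("top")
a=cv2.resize(im["image"][220:400,60:300,::-1],(760,570)); b=cv2.resize(t["image"][170:280,330:470,::-1],(700,550))
cv2.imwrite("pics/s3.png",a); cv2.imwrite("pics/t3.png",b)
```

```text
(no output)
```

View pics/s3.png

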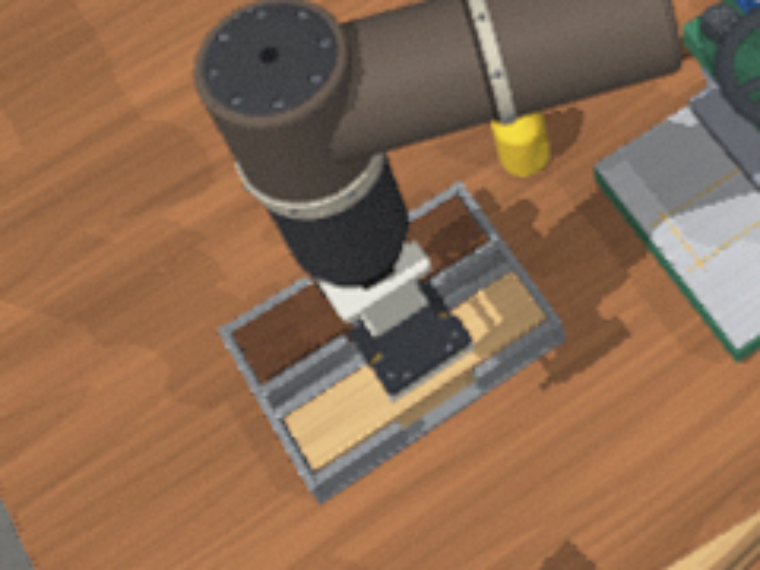

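The box is still in its pocket at crop (300,440)-(540,300), so the fingers closed on nothing. They're slow, and I lifted before they had shut. I'll reopen, go down again and confirm the grip before lifting.

```bash
python3 -m crank '[{"dp":[0,0,0],"twist":0},{"dp":[0,0,0],"twist":0},{"dp":[0,0,0],"twist":0},{"dp":[0,0,0],"twist":0},{"dp":[0,0,0],"twist":0},{"dp":[0,0,0],"twist":0},{"dp":[0,0,0],"twist":0},{"dp":[0,0,0],"twist":0},{"dp":[0,0,0],"twist":0}]' 76
python3 -m crank '[{"dp":[0.05,0,0],"twist":0},{"dp":[0.05,0,1],"twist":0},{"dp":[0.05,0,2],"twist":0},{"dp":[0.05,0,3],"twist":0},{"dp":[0.05,0,4],"twist":0},{"dp":[0.05,0,4],"twist":0},{"dp":[0.05,0,4],"twist":0}]'
python3 -m crank '[{"dp":[0,0,0],"twist":0},{"dp":[0,0,0],"twist":0},{"dp":[0,0,0],"twist":0},{"dp":[0,0,0],"twist":0},{"dp":[0,0,0],"twist":0},{"dp":[0,0,0],"twist":0},{"dp":[0,0,0],"twist":0},{"dp":[0,0,0],"twist":0},{"dp":[0,0,0],"twist":0},{"dp":[0,0,0],"twist":0},{"dp":[0,0,0],"twist":0},{"dp":[0,0,0],"twist":0}]' 40
```

```text
clock: 6.02
position: [0.5492, -0.3793, 0.1107]
tcp_rot: [-0.002, 1.0, 0.001, -0.004]
force: [0.3, -0.1, -0.2]
opening: 0.0758
clock: 6.6
position: [0.5462, -0.3789, 0.0098]
tcp_rot: [-0.002, 1.0, 0.001, -0.005]
force: [1.2, 0.2, 1.3]
opening: 0.076
clock: 7.6
position: [0.5462, -0.3789, 0.0097]
tcp_rot: [-0.002, 1.0, 0.001, -0.005]
force: [-0.5, 0.1, 0.8]
opening: 0.0399
```

Run:
```python
from h import *
print(robot.get_state())
im=grab("scene"); t=grab("top")
a=cv2.resize(im["image"][260:380,120:250,::-1],(520,480),interpolation=cv2.INTER_CUBIC); b=cv2.resize(t["image"][180:260,340:440,::-1],(280,480)[::1],interpolation=cv2.INTER_CUBIC)
cv2.imwrite("pics/s4.png",np.hstack([a,b]))
w=cloud(im);H=hsv(im);h,s,v=[H[...,i].astype(int) for i in range(3)]
X,Y,Z=[w[...,i] for i in range(3)]
q=(Y<-.2)&(Y>-.6)&(X>.515)&(X<.6)&(h>10)&(h<28)&(v>120)&(s>40)&(Z>.03)&(Z<.09); print(rect(w[q]),np.percentile(Z[q],[5,50,95]))
```

```text
{'clock': 7.6, 'qpos': array([-0.31325689,  0.49820461, -0.2067888 ,  0.00120068, -0.87615401,
        0.31685517]), 'qd': array([ 6.54519429e-05,  1.83311678e-03,  2.35140110e-03, -1.41023830e-03,
        4.29172060e-04,  6.62125501e-04]), 'joint_efforts': array([-3.93147984e-04, -6.31400657e+01,  2.37709719e+01,  5.65538764e+00,
        2.41888559e-02, -6.78044125e-04]), 'position': array([ 0.54619538, -0.37894085,  0.00970142]), 'tcp_rot': array([-0.00218578,  0.99998411,  0.00116711, -0.00506308]), 'force': array([-0.50073485,  0.1139627 ,  0.79625354]), 'moment': array([ 0.04982732, -0.08813929, -0.01049868]), 'opening': 0.0398535335827788}
(array([ 549.2, -380.9]), array([ 67.5, 264.9]), 1.0) [0.04167062 0.0468839  0.0513868 ]
```

View pics/s4.png

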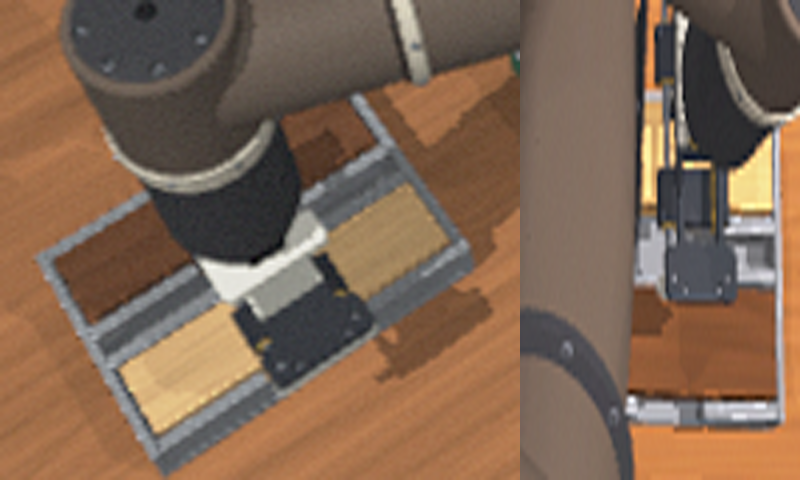

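```bash
python3 - <<'E'
from h import *
def show(tag):
    p0=robot.get_state()["position"]
    for n in("scene","top"):
        w=cloud(grab(n)); d=w-p0
        m=(abs(d[...,0])<.12)&(abs(d[...,1])<.025)
        for a in np.arange(-.01,.14,.01):
            k=m&(d[...,2]>a)&(d[...,2]<a+.01)
            if k.sum()>1: print(tag,n,round(a,3),k.sum(),np.round(np.sort(d[k][:,0])[[0,k.sum()//4,k.sum()//2,3*k.sum()//4,-1]],3))
show("closed")
E
python3 -m crank '[{"dp":[0,0,0],"twist":0},{"dp":[0,0,0],"twist":0},{"dp":[0,0,0],"twist":0},{"dp":[0,0,0],"twist":0},{"dp":[0,0,-0.5],"twist":0},{"dp":[0,0,-1],"twist":0},{"dp":[0,0,-1.5],"twist":0},{"dp":[0,0,-2],"twist":0},{"dp":[0,0,-2.4],"twist":0},{"dp":[0,0,-2.4],"twist":0}]' 0
```

```text
closed scene -0.01 200 [0.046 0.064 0.087 0.105 0.12 ]
closed scene 0.1 15 [0.087 0.089 0.089 0.089 0.091]
closed scene 0.11 2 [0.089 0.089 0.09  0.09  0.09 ]
closed scene 0.12 5 [0.094 0.095 0.095 0.095 0.096]
closed scene 0.13 16 [0.073 0.096 0.097 0.097 0.098]
closed scene 0.14 304 [0.032 0.062 0.075 0.087 0.1  ]
closed top -0.01 113 [-0.067 -0.049 -0.032  0.061  0.104]
closed top 0.0 36 [-0.064 -0.054 -0.043 -0.035  0.045]
closed top 0.01 4 [-0.028 -0.028 -0.028 -0.027 -0.027]
closed top 0.02 3 [-0.114 -0.114 -0.108 -0.027 -0.027]
closed top 0.03 207 [-0.12  -0.106 -0.092 -0.005  0.03 ]
closed top 0.04 79 [-0.12  -0.099 -0.083  0.002  0.029]
closed top 0.08 3 [0.024 0.024 0.028 0.031 0.031]
closed top 0.11 9 [-0.058 -0.053 -0.053 -0.053 -0.053]
closed top 0.12 115 [-0.062 -0.046 -0.03  -0.008  0.064]
closed top 0.13 70 [-0.095 -0.046 -0.038 -0.028  0.045]
closed top 0.14 196 [-0.095 -0.081 -0.068 -0.031  0.055]
clock: 8.63
position: [0.5486, -0.3799, 0.0735]
tcp_rot: [-0.002, 1.0, 0.0, -0.003]
force: [0.4, 0.2, 1.1]
opening: 0.0006
```

The fingers now read nearly 0 mm open, yet the box hasn't moved. I need to see where they really are.

Run:
```python
from h import *
a=dict(np.load("scene0.npz")); b=dict(np.load("top0.npz")); c=grab("scene"); d=grab("top")
s=robot.get_state(); print(s["position"],s["opening"])
def proj(im,p):
    q=np.linalg.inv(im["pose"])@np.r_[p,1]; f=K(im); return int(f*q[0]/q[2]+im["cx"]),int(f*q[1]/q[2]+im["cy"])
def crop(im,p,x0,y0):
    R=cv2.resize(im["image"][y0:y0+75,x0:x0+100,::-1],(400,300),interpolation=cv2.INTER_CUBIC)
    u,v=proj(im,p); cv2.circle(R,((u-x0)*4,(v-y0)*4),4,(255,0,255),2); print(u,v); return R
p0=np.array([.2588,.6228,.1863]);p=s["position"]
cv2.imwrite("pics/s5.png",np.vstack([np.hstack([crop(a,p0,340,45),crop(b,p0,0,255)]),np.hstack([crop(c,p,140,290),crop(d,p,345,185)])]))
```

```text
[ 0.54715824 -0.37910654  0.07056013] 0.000173401001838684
377 109
62 287
188 332
394 204
```

View pics/s5.png

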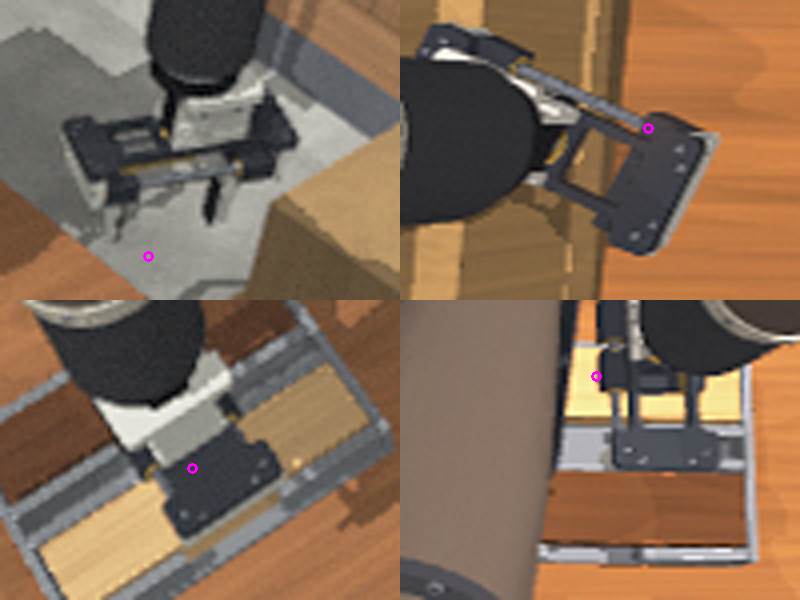

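The top row is the start pose. The finger tips (at about (115,235) and (213,222)) are well above the marked TCP (148,256), so the tips may not be where the reported TCP is. The starting depth map should settle it.

Run:
```python
from h import *
def an(im,p,x,y,lim=(.14,.09)):
    w=cloud(im); d=w-p; e=np.stack([d@x,d@y,d[...,2]],-1)
    m=(abs(e[...,0])<lim[0])&(abs(e[...,1])<lim[1])
    for a in np.arange(-.05,.17,.01):
        k=m&(e[...,2]>a)&(e[...,2]<=a+.01)
        if k.sum()>0: print(round(a,2),k.sum(),np.round(np.percentile(e[k][:,0],[0,20,50,80,100])*1000),np.round(np.percentile(e[k][:,1],[0,50,100])*1000))
x=np.array([-.384,-.923,0]);y=np.array([-.923,.384,0])
for n in("scene","top"):
    print(n,"start"); an(dict(np.load(n+"0.npz")),np.array([.2588,.6228,.1863]),x,y)
```

```text
scene start
0.03 2 [-46. -45. -45. -45. -45.] [-3.  2.  8.]
0.04 25 [-61. -49.  44.  56.  60.] [-13.  -9.   8.]
0.05 29 [-57. -50. -44.  57.  61.] [-18.  -9.   7.]
0.06 29 [-61. -51. -43.  57.  62.] [-18. -10.   7.]
0.07 23 [-62. -49. -42.  55.  61.] [-14. -10.   6.]
0.08 24 [-61. -53. -45.  50.  64.] [-19. -12.  14.]
0.09 11 [-59. -55. -48. -46. -46.] [-19. -11.   6.]
0.1 27 [-85. -54.  67.  88.  89.] [-43. -21.  28.]
0.11 104 [-87. -49.  25.  85.  90.] [-45. -32.  36.]
0.12 159 [-97. -63.   2.  59.  93.] [-46. -32.  32.]
0.13 101 [-92. -48.  25.  72.  97.] [-47. -25.  34.]
0.14 378 [-99. -73.  27.  81.  98.] [-45. -16.  39.]
0.15 110 [-86. -39.   6.  70.  98.] [-45. -23.  30.]
0.16 54 [-49. -32.  -1.  13.  18.] [-31. -22.  27.]
0.17 68 [-51. -32.  -6.  13.  20.] [-32. -22.  19.]
top start
0.04 2 [-41. -40. -40. -39. -38.] [-9. -8. -7.]
0.05 5 [-57. -48. -43. -40. -39.] [-11. -10.  -9.]
0.06 3 [-50. -50. -49. -46. -44.] [-11. -11. -10.]
0.1 34 [-79.  91.  92.  92.  93.] [-39.   5.  36.]
0.11 78 [-83. -43.   7.  91.  95.] [-40. -32.  36.]
0.12 248 [-80. -47.  29.  58.  98.] [-40. -29.  37.]
0.13 109 [-89.  12.  55.  98. 100.] [-40.  -8.  37.]
0.14 666 [-94.  24.  75.  92. 102.] [-40.  -8.  39.]
0.15 96 [-88.  17.  22.  81. 101.] [-38.  -7.  33.]
0.16 31 [ 7. 17. 19. 21. 23.] [-27. -15.  22.]
0.17 17 [ 9. 13. 17. 20. 21.] [-27. -22. -10.]
```

The fingers really end about 37 mm short of the reported TCP. The body also starts 103 mm behind it, where 66 mm was expected. So true tip z = reported z + 0.037, and I'd only been closing above the box. I'll correct for that from here on.

```bash
python3 -m crank '[{"dp":[0,0,0],"twist":0},{"dp":[0,0,0],"twist":0},{"dp":[0,0,0],"twist":0},{"dp":[0,0,0],"twist":0},{"dp":[0,0,0],"twist":0},{"dp":[0,0,0],"twist":0},{"dp":[0,0,0],"twist":0},{"dp":[0,0,0],"twist":0},{"dp":[0,0,0],"twist":0},{"dp":[0,0,0],"twist":0},{"dp":[0,0,0],"twist":0},{"dp":[0,0,0],"twist":0},{"dp":[0,0,0],"twist":0},{"dp":[0,0,0],"twist":0},{"dp":[0,0,0],"twist":0},{"dp":[0,0,0],"twist":0},{"dp":[0,0,0],"twist":0},{"dp":[0,0,0],"twist":0}]' 78
python3 -m crank '[{"dp":[-0.08,0,0.6],"twist":0},{"dp":[-0.08,0,1.2],"twist":0},{"dp":[-0.08,0,1.6],"twist":0},{"dp":[-0.08,0,2],"twist":0},{"dp":[-0.08,0,2.3],"twist":0},{"dp":[-0.08,0,2.3],"twist":0},{"dp":[-0.08,0,2.3],"twist":0}]'
```

```text
clock: 10.23
position: [0.5471, -0.3791, 0.0706]
tcp_rot: [-0.002, 1.0, 0.001, -0.004]
force: [-0.6, 0.6, -0.4]
opening: 0.078
clock: 10.82
position: [0.5485, -0.379, 0.0128]
tcp_rot: [-0.002, 1.0, 0.001, -0.005]
force: [0.4, -0.2, 1.3]
opening: 0.0782
```

```bash
python3 -m crank '[{"dp":[-0.04,0,0.3],"twist":0},{"dp":[-0.04,0,0.6],"twist":0},{"dp":[-0.04,0,0.9],"twist":0},{"dp":[-0.04,0,1.2],"twist":0},{"dp":[-0.04,0,1.4],"twist":0},{"dp":[-0.04,0,1.4],"twist":0},{"dp":[-0.04,0,1.4],"twist":0}]'
```

```text
clock: 11.4
position: [0.5489, -0.3789, -0.0228]
tcp_rot: [-0.002, 1.0, 0.001, -0.005]
force: [-0.7, 0.2, 1.4]
opening: 0.0781
```

```bash
python3 -m crank '[{"dp":[0,0,0],"twist":0},{"dp":[0,0,0],"twist":0},{"dp":[0,0,0],"twist":0},{"dp":[0,0,0],"twist":0},{"dp":[0,0,0],"twist":0},{"dp":[0,0,0],"twist":0},{"dp":[0,0,0],"twist":0},{"dp":[0,0,0],"twist":0},{"dp":[0,0,0],"twist":0},{"dp":[0,0,0],"twist":0}]' 40
python3 -m crank '[{"dp":[0,0,-0.4],"twist":0},{"dp":[0,0,-0.8],"twist":0},{"dp":[0,0,-1.2],"twist":0},{"dp":[0,0,-1.6],"twist":0},{"dp":[0,0,-2],"twist":0},{"dp":[0,0,-2.4],"twist":0},{"dp":[0,0,-2.8],"twist":0},{"dp":[0,0,-3.2],"twist":0},{"dp":[0,0,-3.6],"twist":0},{"dp":[0,0,-3.6],"twist":0},{"dp":[0,0,-3.6],"twist":0}]'
```

```text
clock: 12.23
position: [0.5489, -0.3789, -0.0224]
tcp_rot: [-0.002, 1.0, 0.001, -0.005]
force: [-1.9, 1.4, 5.8]
opening: 0.06
clock: 13.15
position: [0.5503, -0.3793, 0.0684]
tcp_rot: [-0.002, 1.0, 0.001, -0.004]
force: [0.2, 0.1, -4.1]
opening: 0.0599
```

Gripped at 60 mm and lifted; the wrist shows the weight. Next I'll move in front of the press opening.

```bash
python3 -m crank '[{"dp":[-0.3,1,0],"twist":0},{"dp":[-0.6,2,0],"twist":0},{"dp":[-0.9,3,0],"twist":0},{"dp":[-1.2,4,0],"twist":0},{"dp":[-1.5,5,0],"twist":0},{"dp":[-1.71,6,0],"twist":0},{"dp":[-1.71,7,0],"twist":0},{"dp":[-1.71,7.5,0.4],"twist":0},{"dp":[-1.71,7.5,0.8],"twist":0},{"dp":[-1.71,7.5,1.2],"twist":0},{"dp":[-1.71,7.5,1.6],"twist":0},{"dp":[-1.71,7.5,1.6],"twist":0},{"dp":[-1.71,7.5,1.6],"twist":0}]'
```

```text
clock: 14.23
position: [0.5908, -0.1925, 0.0271]
tcp_rot: [-0.002, 1.0, 0.001, -0.006]
force: [0.2, 0.2, -3.4]
opening: 0.0601
```

```bash
python3 -m crank '[{"dp":[-0.08,0.6,0],"twist":0},{"dp":[-0.08,1.2,0],"twist":0},{"dp":[-0.08,1.8,0],"twist":0},{"dp":[-0.08,2.4,0],"twist":0},{"dp":[-0.08,3,0],"twist":0},{"dp":[-0.08,3.5,0],"twist":0},{"dp":[-0.08,3.5,0],"twist":0},{"dp":[-0.08,3.5,0.1],"twist":0},{"dp":[-0.08,3.5,0.2],"twist":0},{"dp":[-0.08,3.5,0.26],"twist":0},{"dp":[-0.08,3.5,0.26],"twist":0}]'
python3 - <<'E'
from h import *
im=grab("scene"); t=grab("top")
a=cv2.resize(im["image"][190:340,170:380,::-1],(560,400)); cv2.imwrite("pics/s6.png",a)
E
```

```text
clock: 15.15
position: [0.592, -0.1055, 0.02]
tcp_rot: [-0.001, 1.0, 0.001, -0.006]
force: [-0.5, 0.3, -4.3]
opening: 0.06
```

View pics/s6.png

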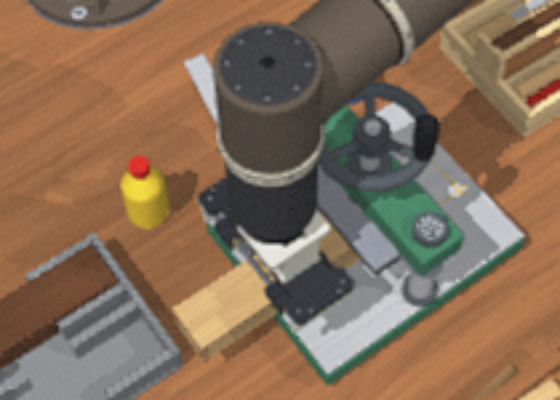

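The box's inner half is on the bed, square between the columns, with its outer end overhanging at crop (190,330). I'll set it down, open, and slide back astride it to the outer end.

```bash
python3 -m crank '[{"dp":[0,0,0.04],"twist":0},{"dp":[0,0,0.06],"twist":0},{"dp":[0,0,0.06],"twist":0}]'
python3 -m crank '[{"dp":[0,0,0],"twist":0},{"dp":[0,0,0],"twist":0},{"dp":[0,0,0],"twist":0},{"dp":[0,0,0],"twist":0},{"dp":[0,0,0],"twist":0},{"dp":[0,0,0],"twist":0},{"dp":[0,0,0],"twist":0},{"dp":[0,0,0],"twist":0}]' 80
python3 -m crank '[{"dp":[0,-0.8,0],"twist":0},{"dp":[0,-1.6,0],"twist":0},{"dp":[0,-2.4,0],"twist":0},{"dp":[0,-3.2,0],"twist":0},{"dp":[0,-4,0],"twist":0},{"dp":[0,-4.6,0],"twist":0},{"dp":[0,-4.6,0],"twist":0},{"dp":[0,-4.6,0],"twist":0}]'
python3 - <<'E'
from h import *
for n in("scene","top"):
    im=grab(n); w=cloud(im);H=hsv(im);h,s,v=[H[...,i].astype(int) for i in range(3)]
    X,Y,Z=[w[...,i] for i in range(3)]
    q=(Y<.05)&(Y>-.3)&(X>.52)&(X<.67)&(h>10)&(h<28)&(v>100)&(s>40)&(Z>.083)&(Z<.1); print(n,rect(w[q]),q.sum(),np.percentile(Y[q],[0,2]),np.median(Z[q]))
E
```

```text
clock: 15.5
position: [0.5925, -0.1058, 0.0196]
tcp_rot: [-0.001, 1.0, 0.001, -0.005]
force: [-3.1, -0.9, 4.2]
opening: 0.0596
clock: 16.17
position: [0.5925, -0.1057, 0.0196]
tcp_rot: [-0.001, 1.0, 0.001, -0.006]
force: [-0.2, 0.1, -1.0]
opening: 0.0798
clock: 16.83
position: [0.5926, -0.2214, 0.0192]
tcp_rot: [-0.0, 1.0, 0.001, -0.006]
force: [0.2, 0.4, 0.0]
opening: 0.08
scene (array([594.2, -98.9]), array([ 63.5, 159.1]), 0.5) 843 [-0.1782684  -0.16891474] 0.08928846630993825
top (array([ 591.7, -175.6]), array([113.5,  60.8]), 88.8) 378 [-0.23204353 -0.22890369] 0.09006079644259801
```

```bash
python3 -m crank '[{"dp":[0,0,0],"twist":0},{"dp":[0,0,0],"twist":0},{"dp":[0,0,0],"twist":0},{"dp":[0,0,0],"twist":0},{"dp":[0,0,0],"twist":0},{"dp":[0,0,0],"twist":0},{"dp":[0,0,0],"twist":0},{"dp":[0,0,0],"twist":0},{"dp":[0,0,0],"twist":0},{"dp":[0,0,0],"twist":0}]' 40
python3 -m crank '[{"dp":[0,0.5,0],"twist":0},{"dp":[0,1,0],"twist":0},{"dp":[0,1.5,0],"twist":0},{"dp":[0,2,0],"twist":0},{"dp":[0,2.5,0],"twist":0},{"dp":[0,3,0],"twist":0},{"dp":[0,3,0],"twist":0}]'
```

```text
clock: 17.77
position: [0.5928, -0.2203, 0.0194]
tcp_rot: [-0.001, 1.0, 0.001, -0.006]
force: [-0.5, 2.2, 0.1]
opening: 0.0596
clock: 18.35
position: [0.5927, -0.1424, 0.0195]
tcp_rot: [-0.002, 1.0, 0.001, -0.006]
force: [0.1, 1.2, -0.3]
opening: 0.0596
```

```bash
python3 -m crank '[{"dp":[0,0.4,0],"twist":0},{"dp":[0,0.8,0],"twist":0},{"dp":[0,1.2,0],"twist":0},{"dp":[0,1.5,0],"twist":0},{"dp":[0,1.64,0],"twist":0},{"dp":[0,1.64,0],"twist":0},{"dp":[0,1.64,0],"twist":0}]'
python3 - <<'E'
from h import *
for n in("scene","top"):
    im=grab(n,f"pics/{n}7.png"); w=cloud(im);H=hsv(im);h,s,v=[H[...,i].astype(int) for i in range(3)]
    X,Y,Z=[w[...,i] for i in range(3)]
    for lo,hi in((-.2,-.03),(.05,.2)):
        q=(Y<hi)&(Y>lo)&(X>.52)&(X<.67)&(h>10)&(h<28)&(v>80)&(s>40)&(Z>.083)&(Z<.1)
        if q.sum()>5: print(n,rect(w[q]),q.sum(),np.percentile(Y[q],[0,2,98,100]))
    rim=(abs(Y-.02)<.12)&(X>.45)&(X<.75)&(Z>.255)&(Z<.275)
    print(np.percentile(Y[rim],[1,99]),np.percentile(X[rim],[1,99]))
E
```

```text
clock: 18.93
position: [0.5925, -0.1009, 0.0195]
tcp_rot: [-0.002, 1.0, 0.001, -0.006]
force: [-0.5, 1.9, -2.0]
opening: 0.0599
scene (array([596.5, -69.9]), array([91.5, 32.2]), 72.0) 49 [-0.11003653 -0.10990951 -0.03024398 -0.03020661]
scene (array([593.3, 120.3]), array([64.5, 39.7]), 2.1) 119 [0.10019057 0.10228163 0.13939694 0.14126784]
[-0.09099272  0.0884002 ] [0.54765393 0.66117735]
top (array([592.3, -71.9]), array([59.7, 76.2]), 2.7) 204 [-0.11056317 -0.10725818 -0.03506951 -0.03486353]
[-0.09537508  0.02551087] [0.52651967 0.58239616]
```

The box ends are at y ≈ -0.110 and 0.140, so its centre is at 0.0155 against the press's 0.0215. It's square, and the x offset is about 0. That is -6 mm along, inside ±15. Releasing and backing out.

```bash
python3 -m crank '[{"dp":[0,0,0],"twist":0},{"dp":[0,0,0],"twist":0},{"dp":[0,0,0],"twist":0},{"dp":[0,0,0],"twist":0},{"dp":[0,0,0],"twist":0},{"dp":[0,0,0],"twist":0},{"dp":[0,0,0],"twist":0},{"dp":[0,0,0],"twist":0}]' 78
python3 -m crank '[{"dp":[0,-0.6,0],"twist":0},{"dp":[0,-1.2,0],"twist":0},{"dp":[0,-1.8,0],"twist":0},{"dp":[0,-2.4,0],"twist":0},{"dp":[0,-3,0],"twist":0},{"dp":[0,-3.5,0],"twist":0},{"dp":[0,-3.5,-1.5],"twist":0},{"dp":[0,-3.5,-3],"twist":0},{"dp":[0,-3.5,-4.5],"twist":0},{"dp":[0,-3.5,-6],"twist":0},{"dp":[0,-3.5,-7.5],"twist":0},{"dp":[0,-3.5,-9],"twist":0},{"dp":[0,-3.5,-10.5],"twist":0},{"dp":[0,-3.5,-12],"twist":0},{"dp":[0,-3.5,-13.4],"twist":0},{"dp":[0,-3.5,-13.4],"twist":0},{"dp":[0,-3.5,-13.4],"twist":0}]' 64
python3 - <<'E'
from h import *
for n in("scene","top"):
    im=grab(n,f"pics/{n}8.png"); w=cloud(im);H=hsv(im);h,s,v=[H[...,i].astype(int) for i in range(3)]
    X,Y,Z=[w[...,i] for i in range(3)]
    q=(Y<.2)&(Y>-.2)&(X>.52)&(X<.67)&(h>10)&(h<28)&(v>80)&(s>40)&(Z>.083)&(Z<.1)
    print(n,rect(w[q]),q.sum())
    rim=(abs(Y)<.15)&(X>.45)&(X<.75)&(Z>.255)&(Z<.272)
    p=w[rim]; A=np.c_[2*p[:,:2],np.ones(len(p))]; c=np.linalg.lstsq(A,(p[:,:2]**2).sum(1),rcond=None)[0]; print("rim",c[:2])
    hd=(abs(Y)<.15)&(X>.5)&(X<.75)&(Z>.322)&(Z<.34)&(v<80); print("handletop",rect(w[hd]),np.median(Z[hd]),hd.sum())
E
```

```text
clock: 19.7
position: [0.5925, -0.1014, 0.0195]
tcp_rot: [-0.002, 1.0, 0.001, -0.006]
force: [-0.7, -0.2, 0.0]
opening: 0.0782
clock: 21.12
position: [0.5974, -0.1899, 0.357]
tcp_rot: [-0.002, 1.0, 0.001, -0.003]
force: [0.6, 0.8, -1.0]
opening: 0.0637
scene (array([593.4,  14.4]), array([249.9,  63.7]), 89.8) 655
rim [0.59513461 0.02140126]
handletop (array([650.1,  49. ]), array([19.3, 21. ]), 52.5) 0.32551388000309434 50
top (array([590.8, 107.4]), array([61.1, 55.9]), 1.3) 240
rim [0.59202391 0.04793294]
handletop (array([0., 0.]), array([0., 0.]), 0.0) nan 0
  return _methods._mean(a, axis=axis, dtype=dtype,
  ret = ret.dtype.type(ret / rcount)
```

The box is free, with its centre at (0.593, 0.0145), square and flat. Now to the handle.

```bash
python3 -m crank '[{"dp":[-0.2,1,0],"twist":0},{"dp":[-0.4,2,0],"twist":0},{"dp":[-0.6,3,0],"twist":0},{"dp":[-0.8,4,0],"twist":0},{"dp":[-1,5,0],"twist":0},{"dp":[-1.2,6,0],"twist":0},{"dp":[-1.5,7,0],"twist":0},{"dp":[-1.8,8,0],"twist":0},{"dp":[-2.02,9,0],"twist":0},{"dp":[-2.02,9.54,0],"twist":0},{"dp":[-2.02,9.54,0],"twist":0},{"dp":[-2.02,9.54,0],"twist":0}]'
```

```text
clock: 22.22
position: [0.6452, 0.0497, 0.3523]
tcp_rot: [-0.003, 1.0, 0.001, -0.007]
force: [0.2, -0.1, -0.3]
opening: 0.0642
```

```bash
python3 -m crank '[{"dp":[-0.17,-0.05,0.5],"twist":0},{"dp":[-0.17,-0.05,1],"twist":0},{"dp":[-0.17,-0.05,1.6],"twist":0},{"dp":[-0.17,-0.05,2.2],"twist":0},{"dp":[-0.17,-0.05,2.8],"twist":0},{"dp":[-0.17,-0.05,3.4],"twist":0},{"dp":[-0.17,-0.05,4],"twist":0},{"dp":[-0.17,-0.05,4.05],"twist":0},{"dp":[-0.17,-0.05,4.05],"twist":0}]'
python3 -m crank '[{"dp":[0,0,0],"twist":0},{"dp":[0,0,0],"twist":0},{"dp":[0,0,0],"twist":0},{"dp":[0,0,0],"twist":0},{"dp":[0,0,0],"twist":0},{"dp":[0,0,0],"twist":0},{"dp":[0,0,0],"twist":0},{"dp":[0,0,0],"twist":0},{"dp":[0,0,0],"twist":0},{"dp":[0,0,0],"twist":0},{"dp":[0,0,0],"twist":0},{"dp":[0,0,0],"twist":0},{"dp":[0,0,0],"twist":0},{"dp":[0,0,0],"twist":0}]' 8
```

```text
clock: 22.97
position: [0.6473, 0.0473, 0.2498]
tcp_rot: [-0.002, 1.0, 0.001, -0.008]
force: [-0.4, 0.1, 0.1]
opening: 0.0638
clock: 24.13
position: [0.6475, 0.0474, 0.25]
tcp_rot: [-0.002, 1.0, 0.001, -0.008]
force: [1.6, -0.0, 2.2]
opening: 0.0252
```

Handle gripped at 25 mm. Its radius from the wheel centre is 60.3 mm, as expected. Working out the circle offsets:

```bash
cat > off.py <<'E'
import sys
from h import *
from scipy.spatial.transform import Rotation as R
c=np.array([.593,.0215]); r=.060; n=int(sys.argv[1]); dq=float(sys.argv[2])
s=robot.get_state(); p=s["position"]; T=R.from_quat(s["tcp_rot"]).as_matrix()
d=p[:2]-c; q0=np.arctan2(d[0],d[1]); print("q0",q0,"r",np.hypot(*d),"F",s["force"])
for i in range(1,n+1):
    q=q0+dq*i; t=np.r_[c+r*np.array([np.sin(q),np.cos(q)]),p[2]-.00382*dq*i]
    print(np.round(T.T@(t-p)/.025,2).tolist())
E
python3 off.py 20 0.2
```

```text
q0 1.1269039398181848 r 0.060339824219565255 F [ 1.61953604 -0.01913386  2.16087898]
[-0.15, -0.46, 0.03]
[-0.21, -0.93, 0.06]
[-0.19, -1.41, 0.09]
[-0.06, -1.87, 0.12]
[0.15, -2.3, 0.15]
[0.44, -2.68, 0.19]
[0.81, -2.99, 0.22]
[1.22, -3.23, 0.26]
[1.68, -3.37, 0.3]
[2.15, -3.43, 0.34]
[2.63, -3.38, 0.37]
[3.09, -3.25, 0.41]
[3.51, -3.02, 0.45]
[3.88, -2.72, 0.49]
[4.18, -2.34, 0.52]
[4.4, -1.92, 0.56]
[4.54, -1.46, 0.59]
[4.57, -0.98, 0.62]
[4.52, -0.51, 0.65]
[4.37, -0.05, 0.68]
```

```bash
python3 -m crank '[{"dp":[-0.15,-0.46,0.03],"twist":0},{"dp":[-0.21,-0.93,0.06],"twist":0},{"dp":[-0.19,-1.41,0.09],"twist":0},{"dp":[-0.06,-1.87,0.12],"twist":0},{"dp":[0.15,-2.3,0.15],"twist":0},{"dp":[0.44,-2.68,0.19],"twist":0},{"dp":[0.81,-2.99,0.22],"twist":0},{"dp":[1.22,-3.23,0.26],"twist":0},{"dp":[1.68,-3.37,0.3],"twist":0},{"dp":[2.15,-3.43,0.34],"twist":0}]'; python3 off.py 20 0.2
```

```text
clock: 24.97
position: [0.5958, -0.0379, 0.2425]
tcp_rot: [-0.002, 1.0, 0.002, -0.006]
force: [6.8, 5.9, 0.3]
opening: 0.025
q0 3.0941744310828683 r 0.05942120978026446 F [6.7610523  5.87712144 0.29070791]
[0.48, 0.0, 0.04]
[0.94, 0.13, 0.07]
[1.37, 0.34, 0.11]
[1.75, 0.63, 0.14]
[2.06, 0.99, 0.18]
[2.3, 1.41, 0.21]
[2.44, 1.87, 0.25]
[2.5, 2.34, 0.28]
[2.46, 2.82, 0.31]
[2.32, 3.28, 0.34]
[2.1, 3.7, 0.37]
[1.79, 4.07, 0.4]
[1.42, 4.38, 0.43]
[1.0, 4.6, 0.45]
[0.54, 4.73, 0.48]
[0.06, 4.77, 0.5]
[-0.42, 4.72, 0.53]
[-0.87, 4.57, 0.55]
[-1.29, 4.33, 0.58]
[-1.65, 4.02, 0.6]
```

```bash
python3 -m crank '[{"dp":[0.48,0,0.04],"twist":0},{"dp":[0.94,0.13,0.07],"twist":0},{"dp":[1.37,0.34,0.11],"twist":0},{"dp":[1.75,0.63,0.14],"twist":0},{"dp":[2.06,0.99,0.18],"twist":0},{"dp":[2.3,1.41,0.21],"twist":0},{"dp":[2.44,1.87,0.25],"twist":0},{"dp":[2.5,2.34,0.28],"twist":0},{"dp":[2.46,2.82,0.31],"twist":0},{"dp":[2.32,3.28,0.34],"twist":0},{"dp":[2.1,3.7,0.37],"twist":0},{"dp":[1.79,4.07,0.4],"twist":0},{"dp":[1.42,4.38,0.43],"twist":0},{"dp":[1,4.6,0.45],"twist":0},{"dp":[0.54,4.73,0.48],"twist":0},{"dp":[0.06,4.77,0.5],"twist":0},{"dp":[-0.42,4.72,0.53],"twist":0},{"dp":[-0.87,4.57,0.55],"twist":0},{"dp":[-1.29,4.33,0.58],"twist":0},{"dp":[-1.65,4.02,0.6],"twist":0}]'; python3 off.py 20 0.15
```

```text
clock: 26.63
position: [0.6362, 0.0642, 0.2273]
tcp_rot: [-0.003, 1.0, 0.002, -0.006]
force: [-4.9, 4.5, 4.7]
opening: 0.0249
q0 0.7920060223987128 r 0.06075328668303516 F [-4.86840998  4.54025815  4.68307999]
[-0.21, -0.3, 0.02]
[-0.4, -0.6, 0.04]
[-0.54, -0.94, 0.06]
[-0.63, -1.28, 0.08]
[-0.66, -1.64, 0.1]
[-0.64, -2.0, 0.12]
[-0.57, -2.35, 0.14]
[-0.45, -2.69, 0.17]
[-0.27, -3.01, 0.19]
[-0.06, -3.29, 0.21]
[0.2, -3.54, 0.24]
[0.49, -3.75, 0.26]
[0.82, -3.91, 0.29]
[1.16, -4.03, 0.32]
[1.51, -4.09, 0.34]
[1.87, -4.09, 0.37]
[2.23, -4.05, 0.4]
[2.57, -3.95, 0.43]
[2.9, -3.8, 0.46]
[3.2, -3.6, 0.48]
```

```bash
python3 -m crank '[{"dp":[-0.21,-0.3,0.02],"twist":0},{"dp":[-0.4,-0.6,0.04],"twist":0},{"dp":[-0.54,-0.94,0.06],"twist":0},{"dp":[-0.63,-1.28,0.08],"twist":0},{"dp":[-0.66,-1.64,0.1],"twist":0},{"dp":[-0.64,-2,0.12],"twist":0},{"dp":[-0.57,-2.35,0.14],"twist":0},{"dp":[-0.45,-2.69,0.17],"twist":0},{"dp":[-0.27,-3.01,0.19],"twist":0},{"dp":[-0.06,-3.29,0.21],"twist":0},{"dp":[0.2,-3.54,0.24],"twist":0},{"dp":[0.49,-3.75,0.26],"twist":0},{"dp":[0.82,-3.91,0.29],"twist":0},{"dp":[1.16,-4.03,0.32],"twist":0},{"dp":[1.51,-4.09,0.34],"twist":0},{"dp":[1.87,-4.09,0.37],"twist":0},{"dp":[2.23,-4.05,0.4],"twist":0},{"dp":[2.57,-3.95,0.43],"twist":0},{"dp":[2.9,-3.8,0.46],"twist":0},{"dp":[3.2,-3.6,0.48],"twist":0}]'; python3 off.py 3 0.1
```

```text
clock: 28.3
position: [0.56, -0.0275, 0.2163]
tcp_rot: [-0.003, 1.0, 0.001, -0.003]
force: [17.3, -10.1, -8.8]
opening: 0.0251
q0 -2.548804809818822 r 0.05904067180856194 F [ 17.29198434 -10.1145111   -8.84566997]
[0.21, 0.11, 0.02]
[0.39, 0.28, 0.03]
[0.55, 0.46, 0.05]
```

The wheel is at about 10.0 rad, some 1.6 rad past touching. The handle force of about 20 N fits the stiffened wheel. Letting go and lifting off.

```bash
python3 -m crank '[{"dp":[0,0,0],"twist":0},{"dp":[0,0,0],"twist":0},{"dp":[0,0,0],"twist":0},{"dp":[0,0,0],"twist":0},{"dp":[0,0,0],"twist":0},{"dp":[0,0,0],"twist":0},{"dp":[0,0,0],"twist":0},{"dp":[0,0,0],"twist":0},{"dp":[0,0,0],"twist":0},{"dp":[0,0,0],"twist":0}]' 52
python3 -m crank '[{"dp":[0,0,-0.5],"twist":0},{"dp":[0,0,-1],"twist":0},{"dp":[0,0,-1.6],"twist":0},{"dp":[0,0,-2.2],"twist":0},{"dp":[0,0,-3],"twist":0},{"dp":[0,0,-4],"twist":0},{"dp":[0,0,-5],"twist":0},{"dp":[0,0,-6],"twist":0},{"dp":[0,-1.5,-6],"twist":0},{"dp":[0,-3,-6],"twist":0},{"dp":[0,-4.5,-6],"twist":0},{"dp":[0,-6,-6],"twist":0},{"dp":[0,-7.5,-6],"twist":0},{"dp":[0,-9,-6],"twist":0},{"dp":[0,-9,-6],"twist":0},{"dp":[0,-9,-6],"twist":0}]'
python3 - <<'E'
from h import *
im=grab("scene"); cv2.imwrite("pics/s9.png",cv2.resize(im["image"][170:360,110:400,::-1],(780,511)))
for n,im in(("scene",im),("top",grab("top"))):
    w=cloud(im);H=hsv(im);h,s,v=[H[...,i].astype(int) for i in range(3)]
    X,Y,Z=[w[...,i] for i in range(3)]
    q=(Y<.2)&(Y>-.2)&(X>.52)&(X<.67)&(h>10)&(h<28)&(v>80)&(s>40)&(Z>.083)&(Z<.1)
    print(n,rect(w[q]),np.median(Z[q]),q.sum())
    hd=(abs(Y)<.12)&(X>.5)&(X<.7)&(Z>.283)&(Z<.32)&(v<80); print("handle",hd.sum(),rect(w[hd]) if hd.sum()>5 else 0,np.percentile(Z[hd],90) if hd.any() else 0)
E
```

```text
clock: 29.13
position: [0.56, -0.0274, 0.2163]
tcp_rot: [-0.003, 1.0, 0.001, -0.003]
force: [1.5, 0.5, 0.8]
opening: 0.0522
clock: 30.47
position: [0.5614, -0.2546, 0.3644]
tcp_rot: [-0.001, 1.0, 0.002, -0.004]
force: [-0.3, -0.1, -0.4]
opening: 0.052
scene (array([601.3,  15.5]), array([ 78.4, 253.2]), 0.1) 0.08923088362245746 600
handle 59 (array([585.2, -34.7]), array([22.8, 19.6]), 58.4) 0.2967586465991018
top (array([591.2, 107.4]), array([62.1, 55.1]), 2.6) 0.08996658220139775 269
handle 4 0 0.2931389344552653
```

View pics/s9.png

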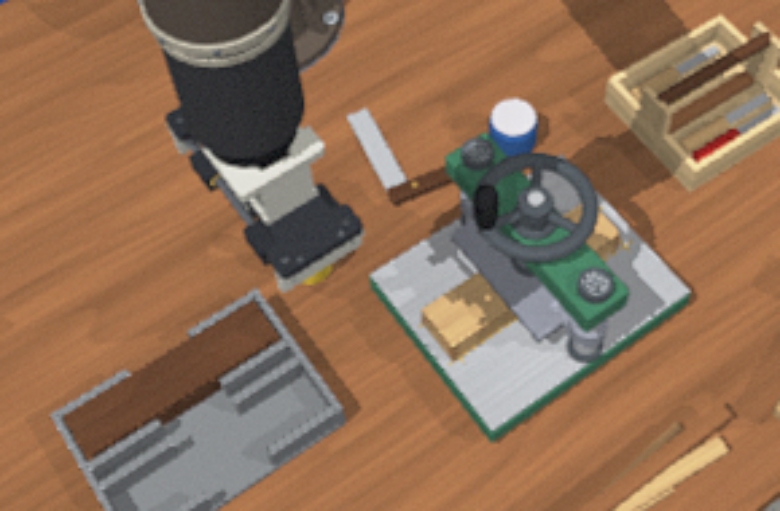

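Run:
```python
from h import *
im=grab("scene"); w=cloud(im); v=hsv(im)[...,2].astype(int); X,Y,Z=[w[...,i] for i in range(3)]
g=(abs(Y)<.12)&(X>.5)&(X<.7)
for a in(.283,.287,.291,.295,.299):
    k=g&(Z>a)&(Z<=a+.004); print(a,k.sum(),np.round(np.median(w[k],0),4) if k.any() else"", v[k][:6])
p=w[g&(Z>.215)&(Z<.24)]; print("rimz",len(p),np.percentile(p[:,2],[50,80,95]))
k=(abs(Y-.022)<.1)&(X>.48)&(X<.7)&(abs(X-.593)>.032)&(Z>.1)&(Z<.125); print("platen top",k.sum(),np.median(Z[k]))
```

```text
0.283 11 [ 0.5926 -0.0353  0.2856] [24 39 37 40 24 35]
0.287 14 [ 0.5873 -0.0394  0.2892] [41 43 46 40 34 35]
0.291 26 [ 0.5835 -0.0337  0.2933] [30 31 35 33 37 34]
0.295 9 [ 0.5871 -0.0341  0.2966] [35 40 30 39 47 44]
0.299 1 [ 0.5806 -0.0386  0.3009] [25]
rimz 899 [0.2293585  0.23289196 0.23602939]
platen top 410 0.10498846390641947
```

The handle, rim and platen heights put the wheel at about 9.6–9.7 rad, slightly less than the gripper angle suggested. I'll wait a second to make sure it isn't creeping back.

```bash
python3 -m crank '[{"dp":[0,0,0],"twist":0},{"dp":[0,0,0],"twist":0},{"dp":[0,0,0],"twist":0},{"dp":[0,0,0],"twist":0},{"dp":[0,0,0],"twist":0},{"dp":[0,0,0],"twist":0},{"dp":[0,0,0],"twist":0},{"dp":[0,0,0],"twist":0},{"dp":[0,0,0],"twist":0},{"dp":[0,0,0],"twist":0},{"dp":[0,0,0],"twist":0},{"dp":[0,0,0],"twist":0},{"dp":[0,0,0],"twist":0},{"dp":[0,0,0],"twist":0},{"dp":[0,0,0],"twist":0},{"dp":[0,0,0],"twist":0},{"dp":[0,0,0],"twist":0},{"dp":[0,0,0],"twist":0},{"dp":[0,0,0],"twist":0},{"dp":[0,0,0],"twist":0}]'
python3 - <<'E'
from h import *
im=grab("scene"); w=cloud(im); X,Y,Z=[w[...,i] for i in range(3)]
g=(abs(Y)<.12)&(X>.5)&(X<.7)
k=g&(Z>.283); print(k.sum(),np.round(np.median(w[k],0),4))
k=g&(Z>.291)&(Z<.295); print(k.sum(),np.round(np.median(w[k],0),4))
k=(abs(Y-.022)<.1)&(X>.48)&(X<.7)&(abs(X-.593)>.032)&(Z>.1)&(Z<.125); print("platen top",k.sum(),np.median(Z[k]))
E
```

```text
clock: 32.28
position: [0.5621, -0.2521, 0.3655]
tcp_rot: [-0.003, 1.0, 0.002, -0.003]
force: [-0.1, -0.0, 0.3]
opening: 0.0517
4308 [ 0.6067 -0.0617  0.8204]
28 [ 0.5875 -0.0359  0.2926]
platen top 412 0.10501024353035537
```

```bash
python3 -c "
from station import robot
print(robot.finish_job())"
```

```text
the job is handed in; nothing more can be done
None
```

The pale box is lying on the press bed, clamped under the platen, and I've handed the job in at about 32 s. I never measured the clamping force directly.

**What I did:** I lifted the box out of the tray by its middle and set it halfway onto the bed. I then re-gripped its outer end, slid it under the platen and let go. After that I wound the wheel clockwise about 1.4 turns by its handle, released it and backed the arm away.

**Last checks:**
- **Box position:** before clamping, its centre was about 7 mm short of the bed centre along its length and within about 2 mm across, flat and square. After clamping, the measured span along its length and its height on the bed were unchanged. The across-width reading then was unreliable.
- **Clamping:** the platen top is 105.0 mm above the bench, which is about 4.5 mm of rubber squeeze. That works out to roughly 135 N. The platen height read the same more than a second later.
- **Other objects:** in the last picture the dark box, wax tin and try square looked undisturbed. The glue bottle was mostly hidden behind the gripper, so I couldn't confirm it there; nothing went near it.

**What went wrong or disagreed:**
- **Reported tool position:** depth images showed the fingers end about 37 mm short of where the robot reports its tool tip. My first grasp attempts therefore closed just above the box. I corrected for this from then on.
- **Wheel angle:** the gripper's position at release suggested 10.0 rad, while the camera afterwards gave about 9.6–9.7 rad. I didn't find the cause; both are more than 1 rad past touching.

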